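# Shut the skewer box: slide the lid home and flip down its four side clips

### The arm

A 7-joint arm with a two-finger parallel gripper is mounted at the origin on the work surface. World frame = base frame: x ahead of the robot, y to its left, z up, the work surface at z = 0. Lengths are in m, angles in rad, forces in N, time in s.
With the tool pointing down it reaches from about 0.425 to 0.875 m from the base axis. Payload 4.7 kg.
Tool frame: the origin (TCP) lies where the fingers leave the gripper's body, on its centre line; the fingertips stand 70 mm ahead of it and the grasp point (between the pads) lies 51 mm ahead of it; z points along the fingers, y is the line along which they close (so a half turn about z gives the same grasp; the last joint's range is limited). The gripper opens to 87 mm and grips with 3 to 60 N. Pads are 19 mm wide; open, the fingers measure 117 mm over their backs; the gripper's body (75 mm by 190 mm) begins 51 mm behind the grasp point.
Start: joints at [-1.309, 0.321, -0.07, 1.45, 0.023, 1.371, -0.057], TCP at [0.159, 0.63, 0.292] pointing down, gripper open.
Joint ranges: [-2.86, 2.86], [-0.3, 2.09], [-1.38, 1.24], [0.06, 2.45], [-1.56, 4.7], [0.09, 2.05], [-2.69, 2.69]. Speed limits (rad/s): [2.57, 2.57, 3.14, 3.14, 3.14, 3.14, 3.14].

### API

Orientations are given as a rotation vector (axis times angle).
In Python, from bench import ctrl gives the robot as it stands.
- The arm moves only by the tool play_rows, never from a script. Its argument "increments" is a list that holds one entry, the list of rows, each a list of 7 numbers: the shift along the tool's x, y, z as a fraction of full scale, then the turn, a rotation vector about the tool's x, y, z as a fraction of full scale, then the gripper command: -1 is shut, 1 is fully open, values between are in proportion. A call has 1 to 8 rows; each row is the pose to reach, as a shift and turn from the pose commanded when the call began, along the tool's axes at that moment; what a row does not reach only later rows make up. Full scale, the value 1, is 0.1 m for a shift and 90 degrees for a turn. A row lasts 1/10 s, in which the tool goes at most 50 mm and 8.59 degrees, less where a joint would pass 70% of its speed; a pose out of reach is approached as far as the arm can. A call with a number of a shift or a turn outside -1 to 1 is refused whole. A call with a gripper value outside its range is refused whole. The fingers move at their own pace and stop on an object; "squeeze" is the grip in N (left out, the last holds). Time passes only in rows, so rows that repeat a pose let the fingers close. It gives the time, the measured TCP pose, the force, the opening and the grip force at its end, in the units of the state.
- ctrl.get_state(): the state, without advancing time (a new reading comes with each control period).
- ctrl.get_image(name): name is "side" or "top" or "wrist"; returns the picture (420x560x3 uint8, red, green, blue); there is no depth.
- ctrl.get_calibration(name): a dict with "vertical_fov" (degrees; the focal length in pixels is half the picture's height over the tangent of half this angle, whatever the lens; pixels are square), "cx", "cy" (the principal point, pixels), "R" (3x3) and "t" (3): a world point X has camera coordinates R X + t; the wrist camera has in their place "T_tool_cam" (4x4, takes a point from camera to tool coordinates, whose origin is the TCP and whose axes are the flange's). Camera axes: x right, y down, z forward; pixel columns grow to the right and rows downward; lengths in m; the calibration is good to about 2 mm. A picture is of the moment at which its call begins: read the wrist's pose just before it. get_calibration takes no time and is no camera call.
- ctrl.close_job(): hands the job in; it is judged then, once.
The state is a dict: "time": time; "joint_positions": joint angles; "qd": joint speeds; "joint_torque": joint torques, N m; "position": TCP position; "tool_rot": TCP orientation; "ft_force": force on the tool from outside, world axes, zero at the start; "torque": the same for the moment, N m; "grip_width": opening from 0.0 (shut) to 1.0 (fully open); "grip_force": force on a finger pad.
Only numpy, scipy, OpenCV 4.12 (cv2) and the standard library are available. Lean on these libraries where they do the work, as an engineer would, in place of code of your own. Each camera call takes 0.05 s, during which the arm holds its last target. There are 200 camera calls.

### The job

Close up the green box on the rooftop table: slide its askew lid along the box, without lifting it off, until it drops fully home on the rim, and only then flip all four side clips down until each lies against the box wall. Leave everything else on the table standing or lying where it is.

Things in the scene. Friction and masses are not known exactly. Their poses are not given: they have to be found in the camera images.
- box: green polypropylene food box, open top, 130 mm (its x) by 190 mm (its y) and 80 mm high, walls 6 mm, inner mouth 118 by 178 mm; it stands fixed and does not move when pushed. Origin: centre of its underside, on the table; z up. Its x points roughly away from the robot
- lid_centre (a point): the loose lid (0.2 to 0.4 kg with its clips): centre of the top face of its plate; axes as the box's when closed. Plate 136 (x) by 196 (y) by 5 mm; under it a solid plug 114 by 174 mm, 6 mm deep, with 2 mm play on each side in the box's mouth. Home, this point is 85 mm above the table, over the box's centre within 2 mm each way
- lid_ridge (a point): same lid: centre of the closed rectangular stacking ridge on the plate, at the height of its top edge; the ridge is 12 mm high, its walls 8 mm thick, and it is open inside over 60 (x) by 96 (y) mm, centred on the lid, so that a fingertip can go in and drag the lid
- box_rim (a point): centre of the box's mouth at rim height. At the start the lid is shifted 25 to 50 mm from it towards the box's +y, its +y end riding on the box's +y wall and its -y end dipped between the side walls, which guide it sideways. Moved to -y, the plug drops in by 6 mm just as it stops against the -y wall
- clip_far (a joint): side clip hinged to the middle of the lid's +x (far) side, 70 mm wide, 36 mm long from its hinge, 5 mm thick. 0 = hanging straight down against the box wall (closed), 1.57 = level and pointing outwards, more = pointing up and outwards; stops at 2.1. Starts at 1.2 to 2.0; hinge friction 0.05 N m, it stays where left; pushed down and in, it stops against the box wall near 0
- hinge_far (a point): middle of the hinge line of that clip on the +x (far) side, turning with the lid (lid's axes); 71 mm out from the lid's centre, 2.5 mm below the plate's top face
- clip_near (a joint): side clip hinged to the middle of the lid's -x (near) side, 70 mm wide, 36 mm long from its hinge, 5 mm thick. 0 = hanging straight down against the box wall (closed), 1.57 = level and pointing outwards, more = pointing up and outwards; stops at 2.1. Starts at 1.2 to 2.0; hinge friction 0.05 N m, it stays where left; pushed down and in, it stops against the box wall near 0
- hinge_near (a point): middle of the hinge line of that clip on the -x (near) side, turning with the lid (lid's axes); 71 mm out from the lid's centre, 2.5 mm below the plate's top face
- clip_left (a joint): side clip hinged to the middle of the lid's +y (left) end, 70 mm wide, 36 mm long from its hinge, 5 mm thick. 0 = hanging straight down against the box wall (closed), 1.57 = level and pointing outwards, more = pointing up and outwards; stops at 2.1. Starts at 1.2 to 2.0; hinge friction 0.05 N m, it stays where left; pushed down and in, it stops against the box wall near 0
- hinge_left (a point): middle of the hinge line of that clip on the +y (left) end, turning with the lid (lid's axes); 101 mm out from the lid's centre, 2.5 mm below the plate's top face
- clip_right (a joint): side clip hinged to the middle of the lid's -y (right) end, 70 mm wide, 36 mm long from its hinge, 5 mm thick. 0 = hanging straight down against the box wall (closed), 1.57 = level and pointing outwards, more = pointing up and outwards; stops at 2.1. Starts at 1.75 to 2.0; hinge friction 0.05 N m, it stays where left; pushed down and in, it stops against the box wall near 0
- hinge_right (a point): middle of the hinge line of that clip on the -y (right) end, turning with the lid (lid's axes); 101 mm out from the lid's centre, 2.5 mm below the plate's top face
- bottle: amber sauce bottle, upright, radius 30, height 195 mm; a loose bystander. Origin: centre of its underside
- gas_can: gas can, upright, radius 33, height 190 mm; a loose bystander. Origin: centre of its underside
- flask: steel vacuum flask, upright, radius 34, height 200 mm; a loose bystander. Origin: centre of its underside
- tumbler: steel tumbler, upright, radius 36, height 90 mm; a loose bystander. Origin: centre of its underside
- jar: glass jar with steel cap, upright, radius 36, height 80 mm; a loose bystander. Origin: centre of its underside
- dish: small white porcelain sauce dish, radius 45, height 24 mm; a loose bystander. Origin: centre of its underside
- tongs: steel tongs lying flat, 210 mm long along their x, 34 mm wide, 6 mm high; a loose bystander. Origin: centre of its underside
- rack: stainless skewer rack, 180 (x) by 160 (y) by 54 mm, fixed; origin: centre of its underside
- skewer0: metal skewer with a wooden grip, 270 mm long along its x, lying in a slot of the rack 40 mm above the table; a loose bystander. Origin: mid-blade, underside
- skewer1: metal skewer with a wooden grip, 270 mm long along its x, lying in a slot of the rack 40 mm above the table; a loose bystander. Origin: mid-blade, underside
- skewer2: metal skewer with a wooden grip, 270 mm long along its x, lying in a slot of the rack 40 mm above the table; a loose bystander. Origin: mid-blade, underside
- skewer3: metal skewer with a wooden grip, 270 mm long along its x, lying in a slot of the rack 40 mm above the table; a loose bystander. Origin: mid-blade, underside
Mind the look-alikes: they are no part of the job. Leave any brown or orange look-alike of the part that bears lid_centre alone.

How it is judged:
On the way:
1. the lid has dropped home on the rim while all four clips are still up (z of lid_centre in the frame of box between 0.082 and 0.0875 m and angle between lid_centre's own z axis and vertical below 0.02 rad and y of lid_centre in the frame of box between -0.006 and 0.006 m and x of lid_centre in the frame of box between -0.006 and 0.006 m and value of joint each of clip_far, clip_left, clip_near, clip_right above 0.8 rad), for 0.2 s.
At the end, for the whole second after the job is handed in: The lid lies flat on the rim (plate top 82 to 87.5 mm above the table, tilt under 0.02 rad, within 6 mm of the box's centre each way), all four clips are within 0.2 rad of straight down and at rest (z of lid_centre in the frame of box between 0.082 and 0.0875 m and angle between lid_centre's own z axis and vertical below 0.02 rad and y of lid_centre in the frame of box between -0.006 and 0.006 m and x of lid_centre in the frame of box between -0.006 and 0.006 m and value of joint each of clip_far, clip_left, clip_near, clip_right below 0.2 rad and velocity of joint each of clip_far, clip_left, clip_near, clip_right below 0.1 rad/s); the robot touches nothing.
It fails at once if the lid is lifted off the box (its centre more than 25 mm above its closed height) (z of lid_centre in the frame of box above 0.11 m).
It fails at once if a bystander is shifted by more than 30 mm (distance of any of bottle, gas_can, flask, tumbler, jar, dish, tongs, skewer0, skewer1, skewer2, skewer3 from where it was at the start of the episode above 0.03 m).
It fails at once if a standing bystander is tipped by more than 0.4 rad (angle between any of bottle, gas_can, flask, tumbler, jar, dish's own z axis and vertical above 0.4 rad).
It also fails if it takes over 64 s, if anything falls off the work surface, if the arm or the gripper's body presses on something with over 40 N, if the wrist force passes 120 N, or if a joint passes its speed limit or range.

## Working session

There is one attempt and no reset: what is moved stays moved. The work goes in short steps, Python scripts to look and compute and a tool call to move; the robot and the scene stay as the last step left them, time stands still between calls to the robot, and variables do not carry over. Pictures are saved under pics/ and viewed, at most 10 in all, crops included, and the job is handed in when it is done.

Besides the shell and the picture viewer there is one more tool, called after "Call:" as name([rows], argument=value, ...), one row to a line, values as JSON. play_rows: Moves the arm, as the interface text tells. Shift numbers are shares of 0.1 m and turn numbers shares of 90 degrees, none past 1 either way. Its arguments: {"type":"object","properties":{"increments":{"type":"array"},"squeeze":{"type":"number"}},"required":["increments"]}

```bash
mkdir -p pics
python3 - <<'E'
from bench import ctrl
import cv2,numpy as np
np.set_printoptions(precision=4,suppress=True)
s=ctrl.get_state();print(s)
for n in("side","top"):
    im=ctrl.get_image(n);cv2.imwrite(f"pics/{n}0.png",im[:,:,::-1]);print(n,ctrl.get_calibration(n))
print(ctrl.get_calibration("wrist"))
E
```

```text
{'time': 0.0, 'joint_positions': array([-1.3089,  0.3219, -0.0701,  1.4517,  0.0226,  1.3708, -0.0569]), 'qd': array([-0.0023, -0.0001,  0.0003,  0.0003, -0.0015, -0.0001, -0.0005]), 'joint_torque': array([  0.0007, -49.1303,  -0.4034, -31.2524,  -0.0638,   0.0438,
         0.0002]), 'position': array([0.1593, 0.6297, 0.2911]), 'tool_rot': array([-0.3882, -3.1174,  0.003 ]), 'ft_force': array([-0.5476,  0.3698,  0.0432]), 'torque': array([-0.0574,  0.0402, -0.0338]), 'grip_force': 0.0, 'grip_width': 0.9988878289961192}
side {'vertical_fov': 55.30645974560653, 'cx': 283.87829801803133, 'cy': 212.11899191225515, 'R': array([[ 0.7189, -0.6951,  0.0002],
       [-0.5053, -0.5228, -0.6865],
       [ 0.4773,  0.4934, -0.7271]]), 't': array([-0.4157,  0.249 ,  1.0384])}
top {'vertical_fov': 57.91607357097393, 'cx': 278.56696835487645, 'cy': 209.31462922913428, 'R': array([[-0.0159, -0.9998, -0.0084],
       [-0.9937,  0.0167, -0.1109],
       [ 0.111 ,  0.0065, -0.9938]]), 't': array([-0.0876,  0.4697,  1.2606])}
{'vertical_fov': 59.78542256900666, 'cx': 276.98499209194574, 'cy': 208.5659712027661, 'T_tool_cam': array([[ 0.0012, -0.9551, -0.2963,  0.081 ],
       [ 1.    ,  0.0011,  0.0004, -0.0012],
       [-0.    , -0.2963,  0.9551, -0.0934],
       [ 0.    ,  0.    ,  0.    ,  1.    ]])}
```

View pics/side0.png

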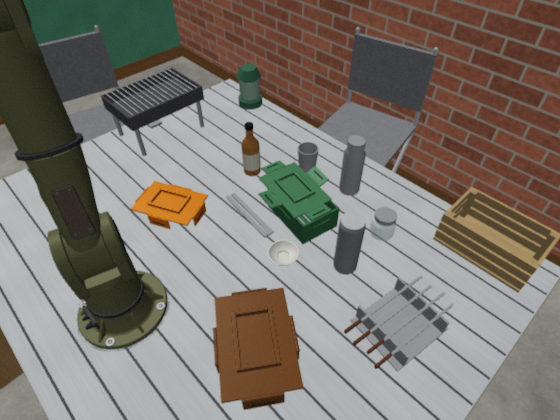

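View pics/top0.png

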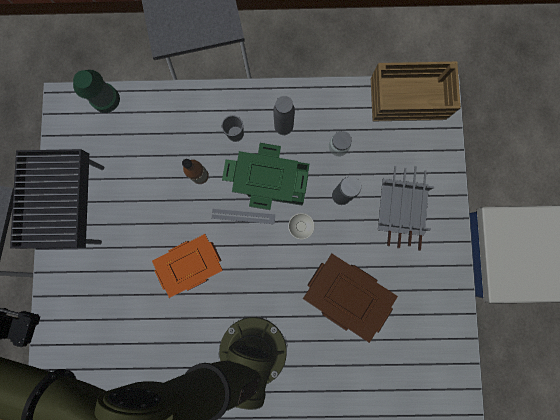

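Candidates for the lid:

| Candidate | Side pixel | Top pixel |
|---|---|---|
| Green | (298,195) | (267,177) |
| Orange look-alike | (170,203) | (187,265) |
| Brown look-alike | (256,340) | (350,297) |

The description says green, so I choose that one. Next I'll check it in a close crop that combines both views.

Run:
```python
import cv2,numpy as np
a=cv2.imread("pics/side0.png")[150:250,245:345];b=cv2.imread("pics/top0.png")[135:217,215:317]
cv2.imwrite("pics/c0.png",np.hstack([cv2.resize(a,(400,400),interpolation=2),cv2.resize(b[:,:100],(400,328),interpolation=2) if 0 else cv2.copyMakeBorder(cv2.resize(b[:,:100],(400,328),interpolation=2),0,72,0,0,0)]))
```

```text
(no output)
```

View pics/c0.png

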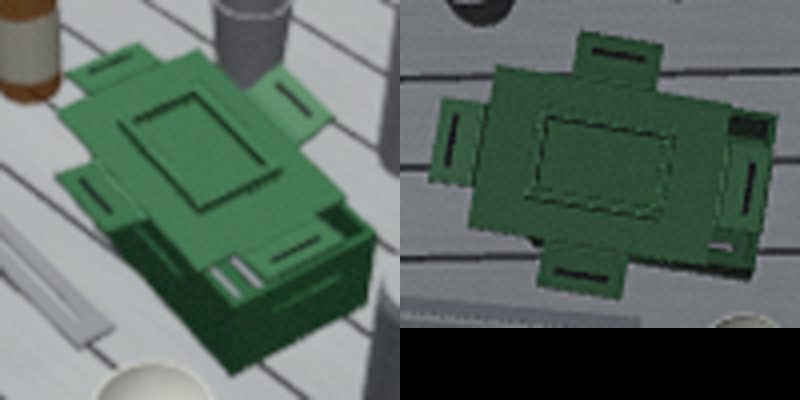

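```bash
cat > h.py <<'E'
from bench import ctrl
import numpy as np,cv2
from scipy.spatial.transform import Rotation as Ro
np.set_printoptions(precision=4,suppress=True)
def cam(n,s=None):
    c=ctrl.get_calibration(n);f=210/np.tan(np.radians(c["vertical_fov"]/2))
    K=np.array([[f,0,c["cx"]],[0,f,c["cy"]],[0,0,1]])
    if "R" in c:return K,np.array(c["R"]),np.array(c["t"])
    T=np.eye(4);T[:3,:3]=Ro.from_rotvec(s["tool_rot"]).as_matrix();T[:3,3]=s["position"]
    M=np.linalg.inv(T@np.array(c["T_tool_cam"]));return K,M[:3,:3],M[:3,3]
def ray(C,uv,z):
    K,R,t=C;o=-R.T@t;d=R.T@np.linalg.inv(K)@[uv[0],uv[1],1];return o+d*(z-o[2])/d[2]
def tri(C,a,D,b):
    P=[X[0]@np.c_[X[1],X[2]] for X in(C,D)]
    h=cv2.triangulatePoints(P[0],P[1],np.array(a,float),np.array(b,float)).ravel();return h[:3]/h[3]
def proj(C,X):
    q=C[0]@(C[1]@np.array(X)+C[2]);return q[:2]/q[2]
E
python3 - <<'E'
from h import *
S,T=cam("side"),cam("top")
s=lambda u,v:(245+u/4,150+v/4)
t=lambda u,v:(215+(u-400)/4,135+v/4)
for n,a,b in[("rim-x-y",(235,305),(757,265)),("rim+x-y",(376,238),(777,115)),("plate-y-x",(187,270),(717,265)),("plate-y+x",(345,197),(733,105)),("plate+y+x",(200,50),(497,65)),("plate+y-x",(58,115),(468,225)),("ridge +y-x",(118,122),(528,200)),("ridge+y+x",(196,93),(545,117)),("ridge-y+x",(283,170),(675,137)),("ridge-y-x",(200,212),(660,217)),
("cl",(70,77),(432,180)),("cn",(58,175),(540,285)),("cr far tip",(330,235),(772,147)),("cf tip",(330,120),(662,42)),("cf tip2",(285,68),(580,30)),("bott corner",(233,375),(752,279))]:
    print(n,tri(S,s(*a),T,t(*b)))
ob=dict(bottle=(203,178,0),tumbler=(236,137,0),flask=(283,130,0),gas=(344,201,0),jar=(340,150,0),dish=(301,227,0),ton1=(212,216,0),ton2=(274,218,0))
for k,v in ob.items():print(k,ray(T,v[:2],0))
so=dict(bottle=(251,172),tumbler=(307,170),flask=(350,190),gas=(346,268),ton=(270,234))
for k,v in so.items():print(k,ray(S,v,0))
E
```

```text
rim-x-y [ 0.4853 -0.1782  0.084 ]
rim+x-y [ 0.6119 -0.1989  0.0751]
plate-y-x [ 0.4799 -0.1422  0.0972]
plate-y+x [ 0.618  -0.1621  0.0871]
plate+y+x [0.6551 0.0291 0.0922]
plate+y-x [0.5235 0.054  0.0878]
ridge +y-x [0.5408 0.0037 0.1023]
ridge+y+x [ 0.6099 -0.0106  0.0984]
ridge-y+x [ 0.5927 -0.1169  0.0996]
ridge-y-x [ 0.5259 -0.1012  0.0916]
cl [0.5618 0.0833 0.0857]
cn [ 0.4721 -0.0048  0.0982]
cr far tip [ 0.5763 -0.1891  0.098 ]
cf tip [ 0.6683 -0.1038  0.0948]
cf tip2 [ 0.6811 -0.0396  0.0997]
bott corner [ 0.4844 -0.1793  0.0076]
bottle [0.5857 0.1673 0.    ]
tumbler [0.7309 0.0513 0.    ]
flask [ 0.7533 -0.1153  0.    ]
gas [ 0.4962 -0.322   0.    ]
jar [ 0.6772 -0.3143  0.    ]
dish [ 0.4086 -0.1712  0.    ]
ton1 [0.4517 0.1353 0.    ]
ton2 [ 0.4412 -0.0789  0.    ]
bottle [0.5886 0.1766 0.    ]
tumbler [0.7376 0.0475 0.    ]
flask [ 0.7672 -0.1235  0.    ]
gas [ 0.5124 -0.3191  0.    ]
ton [ 0.4436 -0.079   0.    ]
```

The side crop shows the green lid shifted towards +y, with its right clip standing up over the open -y end. My estimates so far:

- **Box:** centre about (0.565, -0.095), yaw about -10°.
- **Lid:** centre about (0.567, -0.056).

I'm moving the wrist camera above the box to refine these.

Call:
play_rows([
  [[-0.95,-0.97,0,0,0,0,-1],[-0.95,-0.97,0,0,0,0,-1],[-0.95,-0.97,0,0,0,0,-1],[-0.95,-0.97,0,0,0,0,-1]],
], squeeze=10)

```text
time: 0.5
position: [0.2324, 0.5082, 0.2923]
tool_rot: [0.401, 3.114, -0.003]
ft_force: [-0.4, -0.2, 0.7]
grip_width: 0.721
grip_force: 0.0
```

Call:
play_rows([
  [[-0.95,-0.97,0,0,0,0,-1],[-0.95,-0.97,0,0,0,0,-1],[-0.95,-0.97,0,0,0,0,-1],[-0.95,-0.97,0,0,0,0,-1]],
])

```text
time: 0.9
position: [0.2994, 0.3912, 0.2923]
tool_rot: [0.401, 3.115, -0.002]
ft_force: [-0.7, -0.6, -0.1]
grip_width: 0.354
grip_force: 0.0
```

Call:
play_rows([
  [[-0.95,-0.97,0,0,0,0,-1],[-0.95,-0.97,0,0,0,0,-1],[-0.95,-0.97,0,0,0,0,-1],[-0.95,-0.97,0,0,0,0,-1]],
])

```text
time: 1.3
position: [0.3669, 0.2745, 0.2924]
tool_rot: [0.4, 3.115, -0.001]
ft_force: [1.1, 0.3, -0.6]
grip_width: 0.03
grip_force: 0.0
```

Call:
play_rows([
  [[-0.95,-0.97,0,0,0,0,-1],[-0.95,-0.97,0,0,0,0,-1],[-0.95,-0.97,0,0,0,0,-1],[-0.95,-0.97,0,0,0,0,-1]],
])

```text
time: 1.7
position: [0.4348, 0.1576, 0.2925]
tool_rot: [0.399, 3.115, -0.001]
ft_force: [0.6, 0.7, -0.2]
grip_width: 0.002
grip_force: 0.0
```

Call:
play_rows([
  [[-0.95,-0.97,0,0,0,0,-1],[-0.95,-0.97,0,0,0,0,-1],[-0.95,-0.97,0,0,0,0,-1],[-0.95,-0.97,0,0,0,0,-1]],
])

```text
time: 2.1
position: [0.5028, 0.0406, 0.2924]
tool_rot: [0.397, 3.115, -0.003]
ft_force: [0.3, 0.1, 0.5]
grip_width: 0.006
grip_force: 0.0
```

Call:
play_rows([
  [[-0.8,-0.9,0,0,0,0,-1],[-0.8,-0.9,0,0,0,0,-1],[-0.8,-0.9,0,0,0,0,-1],[-0.8,-0.9,0,0,0,0,-1],[-0.8,-0.9,0,0,0,0,-1],[-0.8,-0.9,0,0,0,0,-1]],
])

```text
time: 2.7
position: [0.5564, -0.06, 0.2919]
tool_rot: [-0.382, -3.117, -0.002]
ft_force: [0.1, 0.7, 1.2]
grip_width: 0.005
grip_force: 0.0
```

Run:
```python
from h import *
import pickle
s=ctrl.get_state();im=ctrl.get_image("wrist");pickle.dump(s,open("w1.pkl","wb"))
print(s["position"],s["tool_rot"],s["joint_positions"])
cv2.imwrite("pics/w1.png",cv2.resize(im[:,:,::-1],(800,600),interpolation=2))
```

```text
[ 0.5564 -0.06    0.2919] [-0.3816 -3.1173 -0.0022] [-0.5393  0.1418  0.6641  1.7012 -0.0913  1.3304  1.4689]
```

View pics/w1.png

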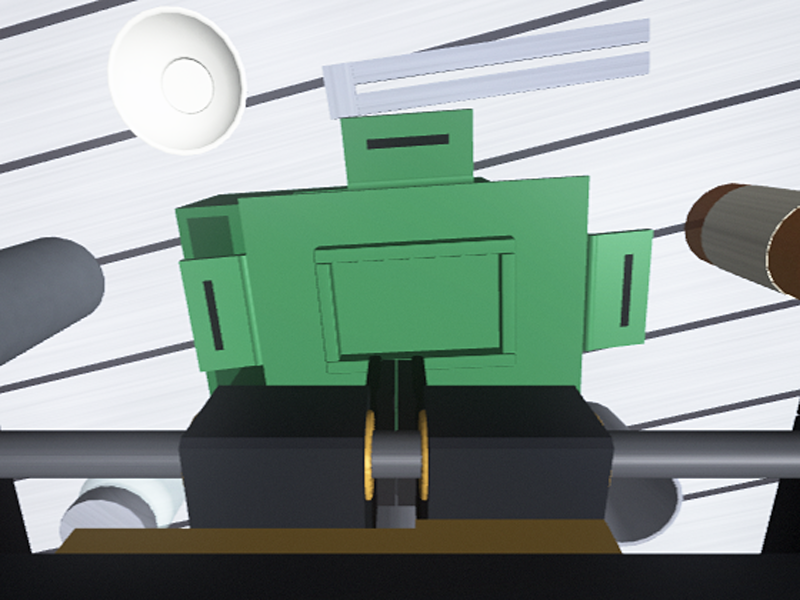

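Wrist picture: the green lid has ridge outer corners near (316,250), (515,238) and (515,363). The near plate corners are at (240,198) and (589,177), and the rim's near -y corner is at (178,208). The gas can is on the left and the bottle on the right. Next is a joint fit over all three views.

```bash
cat > fit.py <<'E'
from h import *
import pickle
from scipy.optimize import least_squares
S,T=cam("side"),cam("top");W=cam("wrist",pickle.load(open("w1.pkl","rb")))
s=lambda u,v:(245+u/4,150+v/4)
t=lambda u,v:(215+(u-400)/4,135+v/4)
w=lambda u,v:(u/1.42857,v/1.42857)
B={};L={}
rim={"nr":(-.065,-.095,.08),"fr":(.065,-.095,.08),"nb":(-.065,-.095,0)}
lid={"p%d%d"%(i,j):(i*.068,j*.098,0) for i in(-1,1) for j in(-1,1)}
lid|={"r%d%d"%(i,j):(i*.038,j*.056,.012) for i in(-1,1) for j in(-1,1)}
obs=[("nr",S,s(235,305)),("fr",S,s(376,238)),("nb",S,s(233,375)),("nr",W,w(178,208)),("fr",T,t(777,115)),("nb",T,t(752,279)),
("p-1-1",W,w(240,198)),("p-11",W,w(589,177)),("r-1-1",W,w(316,250)),("r-11",W,w(515,237)),("r11",W,w(515,363)),("r1-1",W,w(327,371)),
("p-1-1",S,s(187,270)),("p1-1",S,s(345,197)),("p11",S,s(200,50)),("p-11",S,s(58,115)),("p1-1",T,t(733,105)),("p11",T,t(497,65)),("p-11",T,t(468,228))]
def model(p,n):
    Rz=Ro.from_euler("z",p[2]).as_matrix();o=np.array([p[0],p[1],0])
    if n in rim:return o+Rz@np.array(rim[n])
    return o+Rz@(np.array([p[5],p[3],p[4]])+Ro.from_euler("x",p[6]).as_matrix()@np.array(lid[n]))
f=lambda p:np.concatenate([(proj(C,model(p,n))-q)*(2 if C is W else 2) for n,C,q in obs])
r=least_squares(f,[.565,-.095,-.17,.039,.089,0,.04],loss="soft_l1")
if __name__=="__main__":
    print("x y yaw s z lx tilt",r.x);print(np.c_[f(r.x).reshape(-1,2)/2])
    print("lid centre",model(r.x,"p11")/2+model(r.x,"p-1-1")/2)
    tips={"near":(W,[(341,117),(472,109),(474,180),(348,186)]),"left":(W,[(653,229),(645,343)]),"right":(W,[(180,262),(202,372)]),}
    # clip angles: tip edge midpoint, solve theta
    cl={"near":((-.071,0),(-1,0),W,w(407,113)),"left":((0,.101),(0,1),W,w(649,286)),"right":((0,-.101),(0,-1),W,w(191,317)),"far":((.071,0),(1,0),T,t(621,36)),"farS":((.071,0),(1,0),S,s(307,94)),"rightS":((0,-.101),(0,-1),S,s(288,262))}
    for k,(h,d,C,q) in cl.items():
        e=[]
        for th in np.arange(1.0,2.15,.02):
            a=np.array([h[0]+d[0]*.036*np.sin(th),h[1]+d[1]*.036*np.sin(th),-.0025-.036*np.cos(th)]);lid["c"]=a
            e.append((np.linalg.norm(proj(C,model(r.x,"c"))-q),th))
        print(k,min(e))
E
python3 fit.py
```

```text
x y yaw s z lx tilt [ 0.5672 -0.0927 -0.1855  0.0415  0.0855 -0.002   0.0178]
[[-0.4734 -0.0396]
 [ 0.4709 -1.6212]
 [-0.9314  0.3539]
 [-0.3665  0.0595]
 [-0.2762 -0.7031]
 [-1.6889 -0.0324]
 [ 0.157  -1.1821]
 [-1.1222 -0.2147]
 [-0.4828 -1.1151]
 [ 0.3456  0.5623]
 [-0.6084  0.1526]
 [ 0.8066  0.4363]
 [ 2.3453  0.0875]
 [ 0.4812 -0.1531]
 [-0.4371  0.4153]
 [-0.8022 -0.4478]
 [-0.7353 -0.6928]
 [-0.5479 -0.6888]
 [-0.8407 -1.1093]]
lid centre [ 0.5729 -0.0515  0.0855]
near (np.float64(1.1190554877808718), np.float64(1.6000000000000005))
left (np.float64(2.7963024813437762), np.float64(1.6000000000000005))
right (np.float64(0.3165019386717423), np.float64(1.8800000000000008))
far (np.float64(0.1607799874782372), np.float64(1.7000000000000006))
farS (np.float64(0.2287187328181708), np.float64(1.9400000000000008))
rightS (np.float64(4.371135418698488), np.float64(1.7600000000000007))
```

Call:
play_rows([
  [[-0.15,-0.035,0.4,0,0,-0.037,-1],[-0.15,-0.035,0.7,0,0,-0.037,-1],[-0.15,-0.035,0.9,0,0,-0.037,-1],[-0.15,-0.035,1,0,0,-0.037,-1],[-0.15,-0.035,1,0,0,-0.037,-1]],
])

```text
time: 3.25
position: [0.5694, -0.069, 0.1912]
tool_rot: [-0.294, -3.125, -0.001]
ft_force: [0.5, -0.2, -0.8]
grip_width: 0.001
grip_force: 0.0
```

```bash
cat > st.py <<'E'
from h import *
s=ctrl.get_state();b=np.array([.5672,-.0927,0]);Rz=Ro.from_euler("z",-.1855).as_matrix()
R=Ro.from_rotvec(s["tool_rot"]).as_matrix();tip=s["position"]+R[:,2]*.07
print("t",s["time"],"pos",s["position"],"tip in box",Rz.T@(tip-b),"yaw",np.arctan2(-R[0,1],R[1,1]),"tilt",R[:,2],"F",Rz.T@s["ft_force"],"q",s["joint_positions"])
E
python3 - <<'E'
exec(open("st.py").read())
im=ctrl.get_image("wrist");cv2.imwrite("pics/w2.png",im[:,:,::-1])
E
```

```text
t 3.25 pos [ 0.5694 -0.069   0.1912] tip in box [-0.0023  0.0237  0.1212] yaw -0.18788764050250695 tilt [-0.0023  0.0006 -1.    ] F [ 0.5695 -0.0943 -0.7608] q [-0.4894  0.2664  0.6542  1.7901 -0.177   1.1465  1.6044]
```

View pics/w2.png

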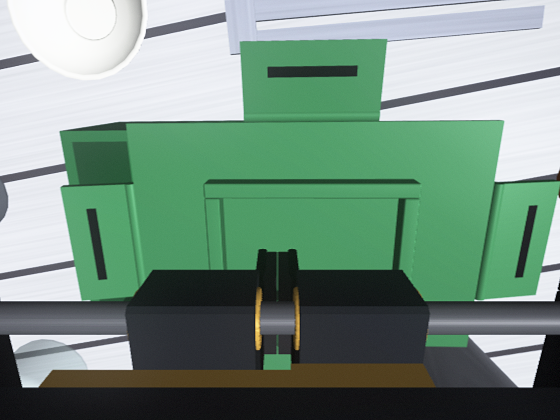

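The tool is aligned with the lid, and the closed fingers are above the ridge opening (about (278,250)). Lowering them inside.

Call:
play_rows([
  [[0,0,0.15,0,0,0,-1],[0,0,0.25,0,0,0,-1],[0,0,0.29,0,0,0,-1],[0,0,0.29,0,0,0,-1]],
])

```text
time: 3.7
position: [0.5697, -0.0704, 0.1625]
tool_rot: [-0.297, -3.126, 0.0]
ft_force: [-0.1, 1.0, 0.7]
grip_width: 0.01
grip_force: 0.0
```

Call:
play_rows([
  [[0,-0.08,0,0,0,0,-1],[0,-0.14,0,0,0,0,-1],[0,-0.18,0,0,0,0,-1],[0,-0.22,0,0,0,0,-1],[0,-0.26,0,0,0,0,-1],[0,-0.3,0,0,0,0,-1]],
])

```text
time: 4.3
position: [0.5648, -0.0994, 0.1636]
tool_rot: [0.296, 3.127, 0.002]
ft_force: [0.5, 3.3, 1.7]
grip_width: 0.004
grip_force: 1.4
```

```bash
python3 st.py
```

```text
t 4.3 pos [ 0.5648 -0.0994  0.1636] tip in box [-0.001  -0.007   0.0936] yaw -0.188920477002993 tilt [ 0.0008  0.0011 -1.    ] F [-0.0836  3.3646  1.7452] q [-0.4371  0.2982  0.6606  1.8193 -0.2059  1.0924  1.6793]
```

Call:
play_rows([
  [[0,-0.04,0,0,0,0,-1],[0,-0.08,0,0,0,0,-1],[0,-0.12,0,0,0,0,-1],[0,-0.15,0,0,0,0,-1],[0,-0.18,0,0,0,0,-1],[0,-0.2,0,0,0,0,-1]],
])

```text
time: 4.9
position: [0.5608, -0.1198, 0.1634]
tool_rot: [0.298, 3.127, 0.0]
ft_force: [0.0, 2.9, 2.9]
grip_width: 0.001
grip_force: 1.6
```

Call:
play_rows([
  [[0,-0.02,0,0,0,0,-1],[0,-0.04,0,0,0,0,-1],[0,-0.06,0,0,0,0,-1],[0,-0.08,0,0,0,0,-1]],
])

```text
time: 5.3
position: [0.5593, -0.1275, 0.1633]
tool_rot: [0.297, 3.127, 0.0]
ft_force: [1.6, 3.8, 2.8]
grip_width: 0.007
grip_force: 1.7
```

Call:
play_rows([
  [[0,-0.02,0,0,0,0,-1],[0,-0.03,0,0,0,0,-1],[0,-0.04,0,0,0,0,-1],[0,-0.05,0,0,0,0,-1]],
])

```text
time: 5.7
position: [0.5583, -0.1321, 0.1631]
tool_rot: [-0.297, -3.127, -0.001]
ft_force: [1.4, 4.6, 0.0]
grip_width: 0.007
grip_force: 2.4
```

```bash
python3 st.py
```

```text
t 5.7 pos [ 0.5583 -0.1321  0.1631] tip in box [-0.0015 -0.0404  0.0931] yaw -0.1895411238620732 tilt [ 0.      0.0005 -1.    ] F [0.4746 4.8079 0.0024] q [-0.3911  0.3023  0.6755  1.819  -0.2117  1.0932  1.7416]
```

Call:
play_rows([
  [[0,-0.02,0,0,0,0,-1],[0,-0.04,0,0,0,0,-1],[0,-0.05,0,0,0,0,-1],[0,-0.05,0,0,0,0,-1]],
])

```text
time: 6.1
position: [0.5578, -0.1332, 0.1631]
tool_rot: [-0.293, -3.127, -0.009]
ft_force: [0.9, 9.9, 3.1]
grip_width: 0.007
grip_force: 5.2
```

```bash
python3 st.py
python3 - <<'E'
from h import *
a=ctrl.get_image("side")[150:250,245:345,::-1];b=ctrl.get_image("wrist")[:,:,::-1]
cv2.imwrite("pics/m1.png",np.hstack([cv2.resize(a,(420,420),interpolation=2),b[:,90:470]]))
E
```

```text
t 6.1 pos [ 0.5578 -0.1332  0.1631] tip in box [-0.0019 -0.0411  0.0931] yaw -0.18702652486991483 tilt [-0.0005  0.0059 -1.    ] F [-0.9859  9.8957  3.1486] q [-0.3855  0.3027  0.6745  1.8184 -0.2172  1.0957  1.7512]
```

View pics/m1.png

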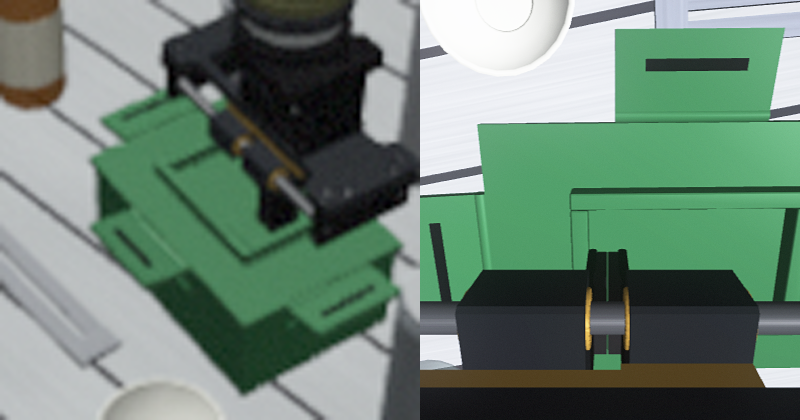

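The lid stopped against the -y wall at about 10 N. In the side view it covers the whole mouth. I'll back off, probe the floor height towards the +y end, and press lightly.

Call:
play_rows([
  [[0,0.2,0,0,0,0,-1],[0,0.4,0,0,0,0,-1],[0,0.6,0,0,0,0,-1],[0,0.6,0,0,0,0,-1],[0,0.6,0.04,0,0,0,-1],[0,0.6,0.06,0,0,0,-1],[0,0.6,0.075,0,0,0,-1],[0,0.6,0.075,0,0,0,-1]],
])

```text
time: 7.0
position: [0.5683, -0.0796, 0.1555]
tool_rot: [-0.3, -3.127, 0.001]
ft_force: [-0.3, -0.5, -0.3]
grip_width: 0.003
grip_force: 0.0
```

```bash
python3 st.py
```

```text
t 7.0 pos [ 0.5683 -0.0796  0.1555] tip in box [-0.0014  0.013   0.0855] yaw -0.1914162403914863 tilt [-0.0004 -0.0006 -1.    ] F [-0.1747 -0.526  -0.3126] q [-0.4623  0.308   0.6494  1.8247 -0.2089  1.0783  1.6434]
```

Call:
play_rows([
  [[0,0,0.01,0,0,0,-1],[0,0,0.02,0,0,0,-1],[0,0,0.02,0,0,0,-1]],
])

```text
time: 7.3
position: [0.5686, -0.0793, 0.1552]
tool_rot: [-0.299, -3.127, 0.0]
ft_force: [-3.7, -0.6, 9.6]
grip_width: 0.005
grip_force: 4.5
```

Call:
play_rows([
  [[0,0,-0.2,0,0,0,-1],[0,0,-0.4,0,0,0,-1],[0,0,-0.7,0,0,0,-1],[0,0,-1,0,0,0,-1],[0,0,-1,0,0,0,-1]],
])

```text
time: 7.8
position: [0.5709, -0.0791, 0.2582]
tool_rot: [0.297, 3.12, 0.002]
ft_force: [0.7, -0.3, -0.9]
grip_width: 0.005
grip_force: 0.0
```

```bash
python3 st.py
python3 - <<'E'
from h import *
import pickle
s=ctrl.get_state();im=ctrl.get_image("wrist");pickle.dump(s,open("w3.pkl","wb"))
b=ctrl.get_image("side")[:,:,::-1];cv2.imwrite("pics/side3.png",b)
cv2.imwrite("pics/w3.png",cv2.resize(im[:,:,::-1],(800,600),interpolation=2))
E
```

```text
t 7.8 pos [ 0.5709 -0.0791  0.2582] tip in box [0.0016 0.0142 0.1882] yaw -0.18992400286970595 tilt [ 0.008   0.0003 -1.    ] F [ 0.7364 -0.1551 -0.8597] q [-0.4983  0.2034  0.6744  1.7139 -0.1345  1.2627  1.5868]
```

View pics/w3.png

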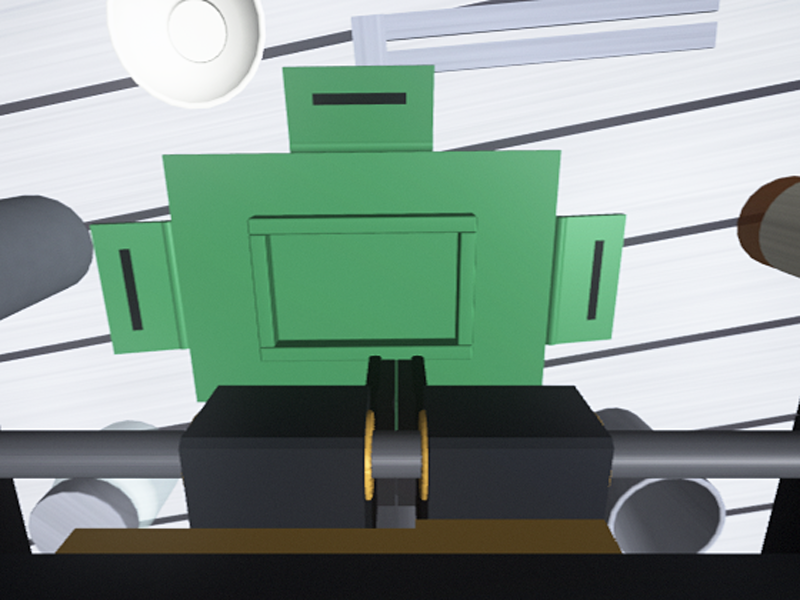

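The floor contact came at z = 0.085, so the lid is home with all four clips still up. Now I'll refine the lid pose from this picture: near plate corners at (163,155) and (560,151), ridge corners at (249,218), (475,215), (472,359) and (261,361).

Run:
```python
from h import *
import pickle
from scipy.optimize import least_squares
W=cam("wrist",pickle.load(open("w3.pkl","rb")))
P=[(-.068,-.098,.085),(-.068,.098,.085),(-.038,-.056,.097),(-.038,.056,.097),(.038,.056,.097),(.038,-.056,.097)]
Q=np.array([(163,155),(560,151),(249,218),(475,215),(472,359),(261,361)])/1.42857
def m(p):
    R=Ro.from_euler("z",p[2]).as_matrix();return [R@np.array(a)+[p[0],p[1],0] for a in P]
r=least_squares(lambda p:np.concatenate([proj(W,x)-q for x,q in zip(m(p),Q)]),[.567,-.093,-.185])
print(r.x,r.fun.reshape(-1,2))
```

```text
[ 0.5637 -0.0949 -0.1779] [[-0.55   -0.2798]
 [ 0.7745 -0.6514]
 [-1.4192  0.3382]
 [ 1.3964  0.6407]
 [-0.1544  0.0948]
 [-0.0626  0.2793]]
```

Call:
play_rows([
  [[0.5,-0.16,0,0,0,0,-1],[1,-0.16,0,0,0,0,-1],[1,-0.16,0.3,0,0,0,-1],[1,-0.16,0.6,0,0,0,-1],[1,-0.16,0.7,0,0,0,-1],[1,-0.16,0.7,0,0,0,-1]],
])

```text
time: 8.5
position: [0.4659, -0.0751, 0.1817]
tool_rot: [-0.297, -3.123, 0.002]
ft_force: [0.8, -0.4, 0.3]
grip_width: 0.002
grip_force: 0.0
```

```bash
sed -i 's/.5672,-.0927/.565,-.0945/;s/-.1855/-.183/' st.py; python3 st.py
```

```text
t 8.5 pos [ 0.4659 -0.0751  0.1817] tip in box [-0.1013  0.0009  0.1117] yaw -0.18974063104577765 tilt [-0.0048 -0.001  -1.    ] F [ 0.8797 -0.2564  0.2783] q [-0.5637  0.0215  0.6804  2.0334 -0.0135  1.0962  1.5038]
```

Call:
play_rows([
  [[0.04,0,0.12,0,0,0,-1],[0.04,0,0.24,0,0,0,-1],[0.04,0,0.33,0,0,0,-1],[0.01,0,0.43,0,0,0,-1],[-0.03,0,0.5,0,0,0,-1],[-0.08,0,0.55,0,0,0,-1],[-0.11,0,0.57,0,0,0,-1],[-0.13,0,0.57,0,0,0,-1]],
])

```text
time: 9.3
position: [0.4799, -0.0777, 0.1261]
tool_rot: [-0.298, -3.126, 0.001]
ft_force: [-1.4, 0.2, -1.8]
grip_width: 0.009
grip_force: 0.7
```

Call:
play_rows([
  [[-0.02,0,0,0,0,0,-1],[-0.04,0,0,0,0,0,-1],[-0.05,0,0,0,0,0,-1],[-0.05,0,0,0,0,0,-1]],
])

```text
time: 9.7
position: [0.4841, -0.0786, 0.1264]
tool_rot: [-0.297, -3.125, -0.0]
ft_force: [-4.4, 1.1, 0.0]
grip_width: 0.007
grip_force: 2.5
```

```bash
python3 st.py
```

```text
t 9.7 pos [ 0.4841 -0.0786  0.1264] tip in box [-0.0826  0.0009  0.0564] yaw -0.18971390472773292 tilt [-0.0024  0.0003 -1.    ] F [-4.5381  0.2583  0.002 ] q [-0.5305  0.1577  0.6861  2.0457 -0.1201  0.9792  1.5981]
```

Call:
play_rows([
  [[-0.01,0,0,0,0,0,-1],[-0.02,0,0,0,0,0,-1],[-0.03,0,0,0,0,0,-1],[-0.03,0,0,0,0,0,-1]],
])

```text
time: 10.1
position: [0.4848, -0.0787, 0.1261]
tool_rot: [-0.297, -3.119, -0.002]
ft_force: [-12.5, 1.2, 7.4]
grip_width: 0.008
grip_force: 6.5
```

```bash
python3 st.py
```

```text
t 10.1 pos [ 0.4848 -0.0787  0.1261] tip in box [-0.0824  0.0009  0.0561] yaw -0.1897885111481798 tilt [-0.0083  0.002  -1.    ] F [-12.5433  -1.1308   7.3844] q [-0.5277  0.1644  0.6859  2.0403 -0.1255  0.9858  1.603 ]
```

Call:
play_rows([
  [[0.15,0,0,0,0,0,-1],[0.25,0,0,0,0,0,-1],[0.25,0,-0.4,0,0,0,-1],[0.25,0,-0.9,0,0,0,-1],[0,0,-0.9,0,0,0,-1]],
])

```text
time: 10.6
position: [0.4913, -0.0794, 0.2254]
tool_rot: [0.295, 3.111, 0.013]
ft_force: [1.6, 0.3, 0.2]
grip_width: 0.006
grip_force: 0.0
```

Call:
play_rows([
  [[-0.5,0,0,0,0,0,-1],[-1,0,0,0,0,0,-1],[-1,0,0,0,0,0,-1]],
])

```text
time: 10.9
position: [0.5915, -0.0977, 0.214]
tool_rot: [0.294, 3.127, -0.01]
ft_force: [-1.0, 0.9, -0.1]
grip_width: 0.009
grip_force: 0.0
```

Call:
play_rows([
  [[-0.5,0,0,0,0,0,-1],[-0.9,0,0,0,0,0,-1],[-0.9,0,0.2,0,0,0,-1],[-0.9,0,0.35,0,0,0,-1],[-0.9,0,0.35,0,0,0,-1]],
])

```text
time: 11.4
position: [0.6727, -0.1144, 0.1792]
tool_rot: [-0.298, -3.123, -0.001]
ft_force: [0.0, 1.3, -0.0]
grip_width: 0.004
grip_force: 0.0
```

```bash
python3 st.py
```

```text
t 11.4 pos [ 0.6727 -0.1144  0.1792] tip in box [0.1093 0.     0.1092] yaw -0.18998661151812185 tilt [-0.0043  0.0009 -1.    ] F [-0.2182  1.322  -0.0174] q [-0.3695  0.5361  0.6907  1.5145 -0.3532  1.2231  1.7555]
```

Call:
play_rows([
  [[0.04,0,0.1,0,0,0,-1],[0.04,0,0.2,0,0,0,-1],[0.04,0,0.29,0,0,0,-1],[0.07,0,0.4,0,0,0,-1],[0.11,0,0.47,0,0,0,-1],[0.16,0,0.52,0,0,0,-1],[0.2,0,0.54,0,0,0,-1],[0.22,0,0.54,0,0,0,-1]],
])

```text
time: 12.2
position: [0.6523, -0.1107, 0.1272]
tool_rot: [-0.298, -3.127, -0.0]
ft_force: [2.1, 0.0, -0.8]
grip_width: 0.003
grip_force: 0.7
```

Call:
play_rows([
  [[0.02,0,0,0,0,0,-1],[0.03,0,0,0,0,0,-1],[0.04,0,0,0,0,0,-1],[0.05,0,0,0,0,0,-1]],
])

```text
time: 12.6
position: [0.6484, -0.1097, 0.1278]
tool_rot: [0.297, 3.127, 0.0]
ft_force: [2.8, -0.3, -1.5]
grip_width: 0.004
grip_force: 1.1
```

```bash
python3 st.py
```

```text
t 12.6 pos [ 0.6484 -0.1097  0.1278] tip in box [0.0849 0.0002 0.0578] yaw -0.1894917712560607 tilt [ 0.0009 -0.     -1.    ] F [ 2.7789  0.1752 -1.5138] q [-0.3864  0.5327  0.6795  1.6313 -0.365   1.1072  1.7718]
```

Call:
play_rows([
  [[0.01,0,0,0,0,0,-1],[0.02,0,0,0,0,0,-1],[0.03,0,0,0,0,0,-1],[0.03,0,0,0,0,0,-1]],
])

```text
time: 13.0
position: [0.6461, -0.1093, 0.1283]
tool_rot: [0.297, 3.125, -0.0]
ft_force: [4.7, 0.3, -2.3]
grip_width: 0.007
grip_force: 2.5
```

Call:
play_rows([
  [[0.01,0,0,0,0,0,-1],[0.02,0,0,0,0,0,-1],[0.02,0,0,0,0,0,-1]],
])

```text
time: 13.3
position: [0.6457, -0.1093, 0.1291]
tool_rot: [0.296, 3.121, -0.001]
ft_force: [8.0, -1.9, -0.6]
grip_width: -0.001
grip_force: 4.2
```

```bash
python3 st.py
```

```text
t 13.3 pos [ 0.6457 -0.1093  0.1291] tip in box [0.0826 0.0002 0.0591] yaw -0.18935950468495238 tilt [ 0.0066 -0.0013 -1.    ] F [ 8.2308 -0.4437 -0.6399] q [-0.3924  0.5224  0.6822  1.6427 -0.3611  1.099   1.7702]
```

Call:
play_rows([
  [[-0.15,0,0,0,0,0,-1],[-0.22,0,0,0,0,0,-1],[-0.22,0,-0.4,0,0,0,-1],[-0.1,0,-0.8,0,0,0,-1],[0,0,-1,0,0,0,-1],[0,0,-1,0,0,0,-1]],
])

```text
time: 13.9
position: [0.6433, -0.1098, 0.2315]
tool_rot: [0.298, 3.124, 0.001]
ft_force: [-0.4, 0.3, -0.2]
grip_width: 0.009
grip_force: 0.0
```

Call:
play_rows([
  [[0.4,0,0,0,0,-0.08,-1],[0.8,0,0,0,0,-0.17,-1],[0.83,0,0,0,0,-0.26,-1],[0.83,0,0,0,0,-0.35,-1],[0.83,0,0,0,0,-0.44,-1],[0.83,0,0,0,0,-0.5,-1],[0.83,0,0,0,0,-0.5,-1]],
])

```text
time: 14.6
position: [0.5609, -0.0932, 0.2266]
tool_rot: [0.922, -3.001, -0.002]
ft_force: [-0.8, -0.8, -0.4]
grip_width: 0.006
grip_force: 0.0
```

Call:
play_rows([
  [[0,0,0,0,0,-0.09,-1],[0,0,0,0,0,-0.18,-1],[0,0,0,0,0,-0.27,-1],[0,0,0,0,0,-0.36,-1],[0,0,0,0,0,-0.45,-1],[0,0,0,0,0,-0.5,-1],[0,0,0,0,0,-0.5,-1]],
])

```text
time: 15.3
position: [0.5575, -0.0923, 0.2073]
tool_rot: [1.61, -2.634, -0.038]
ft_force: [0.5, 0.2, -1.0]
grip_width: 0.005
grip_force: 0.0
```

```bash
python3 st.py
```

```text
t 15.3 pos [ 0.5575 -0.0923  0.2073] tip in box [-0.0118 -0.0005  0.1375] yaw 1.0966861374301344 tilt [-0.0594 -0.0073 -0.9982] F [ 0.4054  0.2884 -1.0159] q [ 0.4875  0.2651 -0.4383  1.72    0.1292  1.2424  2.6822]
```

Call:
play_rows([
  [[0,0,-0.1,0,0,0.09,-1],[0,0,-0.2,0,0,0.18,-1],[0,0,-0.2,0,0,0.27,-1],[0,0,-0.2,0,0,0.36,-1],[0,0,-0.2,0,0,0.45,-1],[0,0,-0.2,0,0,0.54,-1],[0,0,-0.2,0,0,0.63,-1],[0,0,-0.2,0,0,0.63,-1]],
])

```text
time: 16.1
position: [0.5588, -0.0923, 0.2272]
tool_rot: [0.163, -3.078, 0.006]
ft_force: [-0.6, -0.1, -0.6]
grip_width: 0.007
grip_force: 0.0
```

```bash
python3 st.py
```

```text
t 16.1 pos [ 0.5588 -0.0923  0.2272] tip in box [-0.0105 -0.0002  0.1574] yaw 0.10606812607605452 tilt [-0.0594 -0.0073 -0.9982] F [-0.5634 -0.1691 -0.5807] q [ 0.3861  0.2387 -0.3191  1.6982  0.0898  1.2764  1.7215]
```

Call:
play_rows([
  [[0,0,0,0,-0.038,0,-1],[0,0,0,0,-0.038,0,-1]],
])

```text
time: 16.3
position: [0.5584, -0.0925, 0.2277]
tool_rot: [-0.172, 3.136, -0.002]
ft_force: [-0.7, 1.0, 0.5]
grip_width: 0.007
grip_force: 0.0
```

Call:
play_rows([
  [[0,0,0,0,0,0.09,-1],[0,0,0,0,0,0.18,-1],[0,0,0,0,0,0.27,-1],[0,0,0,0,0,0.36,-1],[0,0,0,0,0,0.45,-1],[0,0,0,0,0,0.54,-1],[0,0,0,0,0,0.6,-1]],
])

```text
time: 17.0
position: [0.5592, -0.0923, 0.2278]
tool_rot: [1.277, 2.87, -0.002]
ft_force: [0.4, 0.5, 0.1]
grip_width: 0.003
grip_force: 0.0
```

Call:
play_rows([
  [[0,0,0,0,0,0.09,-1],[0,0,0,0,0,0.18,-1],[0,0,0,0,0,0.27,-1],[0,0,0,0,0,0.36,-1],[0,0,0,0,0,0.45,-1],[0,0,0,0,0,0.54,-1],[0,0,0,0,0,0.584,-1],[0,0,0,0,0,0.584,-1]],
])

```text
time: 17.8
position: [0.5592, -0.0922, 0.2278]
tool_rot: [2.41, 2.013, -0.001]
ft_force: [-1.0, 0.2, 0.7]
grip_width: 0.004
grip_force: 0.0
```

```bash
python3 st.py
```

```text
t 17.8 pos [ 0.5592 -0.0922  0.2278] tip in box [-0.006   0.0011  0.1578] yaw -1.7500397966709371 tilt [ 0.0003 -0.0014 -1.    ] F [-1.0445  0.0508  0.6655] q [ 0.2506  0.1915 -0.1513  1.7434  0.0321  1.2086 -0.0885]
```

Call:
play_rows([
  [[0.5,0.06,0,0,0,0,-1],[1,0.06,0,0,0,0,-1],[1,0.06,0,0,0,0,-1]],
])

```text
time: 18.1
position: [0.5836, 0.0147, 0.2281]
tool_rot: [-2.396, -2.028, -0.006]
ft_force: [-0.2, 0.3, 0.4]
grip_width: 0.006
grip_force: 0.0
```

Call:
play_rows([
  [[0.36,0,0,0,0,0,-1],[0.36,0,0.3,0,0,0,-1],[0.36,0,0.46,0,0,0,-1],[0.36,0,0.46,0,0,0,-1]],
])

```text
time: 18.5
position: [0.5879, 0.0403, 0.1791]
tool_rot: [-2.408, -2.015, 0.007]
ft_force: [0.4, 0.0, 0.7]
grip_width: 0.009
grip_force: 0.0
```

```bash
python3 st.py
```

```text
t 18.5 pos [0.5879 0.0403 0.1791] tip in box [-0.0023  0.1366  0.1091] yaw -1.7481723190279743 tilt [-0.0043 -0.0019 -1.    ] F [0.4183 0.0777 0.6777] q [ 0.0861  0.2869 -0.2345  1.7341  0.074   1.1336 -0.3483]
```

Call:
play_rows([
  [[-0.01,0,0.1,0,0,0,-1],[-0.01,0,0.2,0,0,0,-1],[-0.01,0,0.29,0,0,0,-1],[-0.04,0,0.4,0,0,0,-1],[-0.08,0,0.47,0,0,0,-1],[-0.13,0,0.52,0,0,0,-1],[-0.17,0,0.53,0,0,0,-1],[-0.2,0,0.53,0,0,0,-1]],
])

```text
time: 19.3
position: [0.5859, 0.0208, 0.1286]
tool_rot: [2.412, 2.012, 0.001]
ft_force: [0.6, 2.6, -1.6]
grip_width: 0.008
grip_force: 1.2
```

Call:
play_rows([
  [[-0.02,0,0,0,0,0,-1],[-0.03,0,0,0,0,0,-1],[-0.04,0,0,0,0,0,-1],[-0.05,0,0,0,0,0,-1]],
])

```text
time: 19.7
position: [0.5854, 0.0181, 0.1292]
tool_rot: [2.411, 2.014, 0.005]
ft_force: [1.6, 7.7, -2.5]
grip_width: 0.009
grip_force: 3.9
```

```bash
python3 st.py
```

```text
t 19.7 pos [0.5854 0.0181 0.1292] tip in box [-0.0003  0.1146  0.0592] yaw -1.749672699104869 tilt [ 0.0024  0.0017 -1.    ] F [ 0.148   7.8877 -2.4918] q [ 0.1133  0.3272 -0.2213  1.792   0.0807  1.0287 -0.317 ]
```

Call:
play_rows([
  [[-0.01,0,0,0,0,0,-1],[-0.02,0,0,0,0,0,-1],[-0.02,0,0,0,0,0,-1]],
])

```text
time: 20.0
position: [0.5853, 0.0179, 0.1295]
tool_rot: [-2.409, -2.015, -0.008]
ft_force: [0.8, 8.6, -2.0]
grip_width: 0.002
grip_force: 4.7
```

```bash
python3 st.py
```

```text
t 20.0 pos [0.5853 0.0179 0.1295] tip in box [-0.0003  0.1145  0.0595] yaw -1.7483455252511388 tilt [ 0.0033  0.0036 -1.    ] F [-0.815   8.6161 -1.977 ] q [ 0.1152  0.3262 -0.2219  1.7927  0.0786  1.0279 -0.3134]
```

Call:
play_rows([
  [[0.15,0,0,0,0,0,-1],[0.2,0,0,0,0,0,-1],[0.2,0,-0.4,0,0,0,-1],[0,0,-0.8,0,0,0,-1],[0,0,-0.95,0,0,0,-1]],
])

```text
time: 20.5
position: [0.5865, 0.0103, 0.2285]
tool_rot: [2.41, 2.002, 0.005]
ft_force: [0.5, -0.9, -0.8]
grip_width: 0.003
grip_force: 0.0
```

Call:
play_rows([
  [[-0.5,0,0,0,0,0,-1],[-0.9,0,0,0,0,0,-1]],
])

```text
time: 20.7
position: [0.5686, -0.0761, 0.2249]
tool_rot: [2.408, 2.011, 0.001]
ft_force: [-0.2, -1.4, 0.3]
grip_width: 0.008
grip_force: 0.0
```

Call:
play_rows([
  [[-0.5,0,0,0,0,0,-1],[-0.9,0,0,0,0,0,-1]],
])

```text
time: 20.9
position: [0.5513, -0.1665, 0.224]
tool_rot: [2.412, 2.008, -0.002]
ft_force: [-0.0, 0.7, 0.3]
grip_width: 0.007
grip_force: 0.0
```

Call:
play_rows([
  [[-0.5,0,0,0,0,0,-1],[-0.7,0,0,0,0,0,-1],[-0.7,0,0.2,0,0,0,-1],[-0.7,0,0.4,0,0,0,-1],[-0.7,0,0.4,0,0,0,-1]],
])

```text
time: 21.4
position: [0.5378, -0.2319, 0.181]
tool_rot: [-2.411, -2.009, 0.005]
ft_force: [-0.6, 0.6, 0.8]
grip_width: 0.008
grip_force: 0.0
```

```bash
python3 st.py
```

```text
t 21.4 pos [ 0.5378 -0.2319  0.181 ] tip in box [-0.002 -0.14   0.111] yaw -1.7518961990338253 tilt [-0.0044  0.0005 -1.    ] F [-0.7385  0.4952  0.7631] q [ 0.4159  0.2684 -0.0637  1.747   0.0199  1.1311  0.1649]
```

Call:
play_rows([
  [[0.04,0,0.1,0,0,0,-1],[0.04,0,0.2,0,0,0,-1],[0.04,0,0.31,0,0,0,-1],[0.07,0,0.42,0,0,0,-1],[0.11,0,0.49,0,0,0,-1],[0.16,0,0.54,0,0,0,-1],[0.2,0,0.55,0,0,0,-1],[0.23,0,0.55,0,0,0,-1]],
])

```text
time: 22.2
position: [0.5439, -0.2092, 0.1288]
tool_rot: [2.411, 2.012, -0.0]
ft_force: [0.7, -1.5, -0.8]
grip_width: 0.002
grip_force: 0.8
```

Call:
play_rows([
  [[0.02,0,0,0,0,0,-1],[0.03,0,0,0,0,0,-1],[0.04,0,0,0,0,0,-1],[0.05,0,0,0,0,0,-1]],
])

```text
time: 22.6
position: [0.5448, -0.2049, 0.1292]
tool_rot: [2.411, 2.011, 0.0]
ft_force: [-1.2, -2.2, -1.4]
grip_width: 0.007
grip_force: 1.2
```

```bash
python3 st.py
```

```text
t 22.6 pos [ 0.5448 -0.2049  0.1292] tip in box [ 0.0003 -0.1123  0.0592] yaw -1.7516175590076364 tilt [ 0.0014 -0.0014 -1.    ] F [-0.7311 -2.4131 -1.3815] q [ 0.3807  0.3123 -0.0782  1.8052  0.0292  1.0235  0.1103]
```

Call:
play_rows([
  [[0.01,0,0,0,0,0,-1],[0.02,0,0,0,0,0,-1],[0.03,0,0,0,0,0,-1],[0.03,0,0,0,0,0,-1]],
])

```text
time: 23.0
position: [0.5452, -0.2029, 0.1292]
tool_rot: [2.411, 2.009, -0.001]
ft_force: [-1.8, -4.9, -1.4]
grip_width: 0.01
grip_force: 2.6
```

```bash
python3 st.py
```

```text
t 23.0 pos [ 0.5452 -0.2029  0.1292] tip in box [ 0.0004 -0.1104  0.0593] yaw -1.7519191604556537 tilt [ 0.0013 -0.0029 -1.    ] F [-0.9028 -5.1157 -1.397 ] q [ 0.3773  0.3114 -0.079   1.8063  0.031   1.023   0.1049]
```

Call:
play_rows([
  [[0.01,0,0,0,0,0,-1],[0.02,0,0,0,0,0,-1],[0.03,0,0,0,0,0,-1],[0.03,0,0,0,0,0,-1]],
])

```text
time: 23.4
position: [0.5452, -0.2026, 0.1294]
tool_rot: [2.411, 2.006, -0.005]
ft_force: [-2.7, -10.0, -1.4]
grip_width: 0.004
grip_force: 4.9
```

```bash
python3 st.py
```

```text
t 23.4 pos [ 0.5452 -0.2026  0.1294] tip in box [ 0.0004 -0.1103  0.0594] yaw -1.7536464906864633 tilt [ 0.0012 -0.0061 -1.    ] F [ -0.8031 -10.3136  -1.3702] q [ 0.3746  0.3104 -0.0783  1.8071  0.0344  1.0223  0.0993]
```

All four clips have reached firm stops. Retracting clear, then a last look.

Call:
play_rows([
  [[-0.15,0,0,0,0,0,-1],[-0.2,0,0,0,0,0,-1],[-0.2,0,-0.4,0,0,0,-1],[-0.2,0,-0.8,0,0,0,-1],[-0.2,0,-1,0,0,0,-1]],
])

```text
time: 23.9
position: [0.5443, -0.2178, 0.2334]
tool_rot: [2.407, 2.009, 0.008]
ft_force: [0.8, -0.1, -0.0]
grip_width: 0.004
grip_force: 0.0
```

Call:
play_rows([
  [[0,0,-0.5,0,0,0,-1],[0,0,-0.8,0,0,0,-1],[-0.5,-0.5,-0.8,0,0,0,-1],[-1,-1,-0.8,0,0,0,-1],[-1,-1,-0.8,0,0,0,-1],[-1,-1,-0.8,0,0,0,-1]],
])

```text
time: 24.5
position: [0.4214, -0.3028, 0.31]
tool_rot: [2.419, 1.999, -0.001]
ft_force: [-0.2, 0.5, -0.2]
grip_width: 0.007
grip_force: 0.0
```

```bash
python3 st.py
python3 - <<'E'
from h import *
a=ctrl.get_image("side")[140:250,245:355,::-1];b=ctrl.get_image("top")[135:217,215:317,::-1]
cv2.imwrite("pics/f1.png",np.hstack([cv2.resize(a,(400,400),interpolation=2),cv2.copyMakeBorder(cv2.resize(b[:,:100],(400,328),interpolation=2),0,72,0,0,0)]))
E
```

```text
t 24.5 pos [ 0.4214 -0.3028  0.31  ] tip in box [-0.1032 -0.2312  0.24  ] yaw -1.760231658239416 tilt [ 0.0017 -0.0028 -1.    ] F [-0.2469  0.4608 -0.2224] q [0.5438 0.0328 0.028  1.7503 0.0005 1.3556 0.3823]
```

View pics/f1.png

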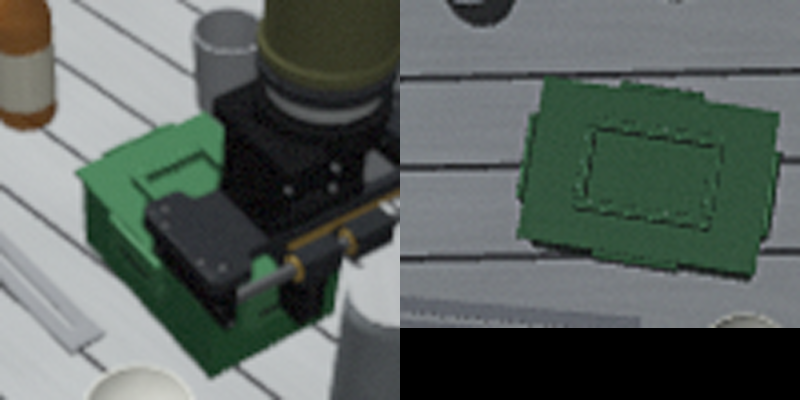

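In the top crop all four clips are folded against the walls and the lid is square on the box, but the gripper hides the side view. I'll clear it and take one more look.

Call:
play_rows([
  [[-0.5,0,-0.5,0,0,0,-1],[-1,0,-0.6,0,0,0,-1],[-1,0,-0.6,0,0,0,-1]],
])

```text
time: 24.9
position: [0.4086, -0.3999, 0.3715]
tool_rot: [2.408, 2.007, 0.001]
ft_force: [-1.0, 0.2, 0.0]
grip_width: 0.002
grip_force: 0.0
```

Call:
play_rows([
  [[-0.5,0,0,0,0,0,-1],[-1,0,0,0,0,0,-1],[-1,0,0,0,0,0,-1]],
])

```text
time: 25.2
position: [0.3881, -0.5005, 0.3673]
tool_rot: [2.418, 2.004, -0.005]
ft_force: [-0.2, 0.6, 0.3]
grip_width: 0.005
grip_force: 0.0
```

Run:
```python
from h import *
a=ctrl.get_image("side")[:,:,::-1]
cv2.imwrite("pics/f2.png",np.hstack([cv2.resize(a[150:250,245:345],(400,400),interpolation=2),cv2.resize(a,(400,300))[:, :].copy() if 0 else cv2.copyMakeBorder(cv2.resize(a,(400,300)),0,100,0,0,0)]))
```

```text
(no output)
```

View pics/f2.png

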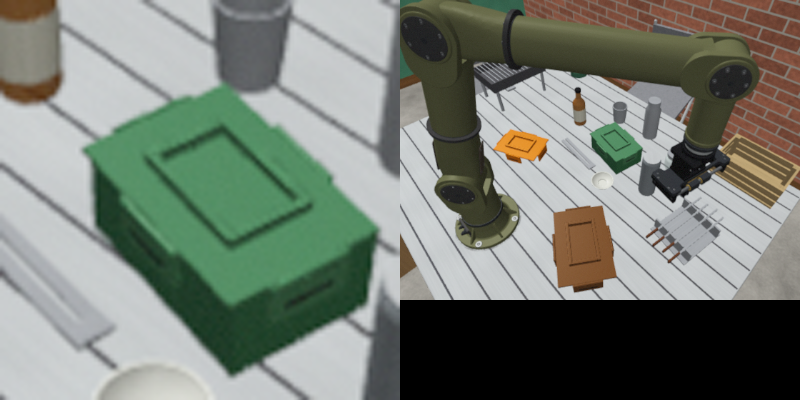

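The lid lies flat on the box and the clips are down against the walls. Everything else is where it was, and the arm is clear. Handing in.

```bash
python3 -c "
from bench import ctrl
print(ctrl.close_job())"
```

```text
the job is handed in; nothing more can be done
None
```

The green box is closed and the job handed in: the lid slid home while all four clips were still up, then each clip was flipped down to a firm stop against its wall, and the last pictures show nothing else moved; the hand-in call returned no verdict.

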